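# Press a plaster mould shut with a bench quick clamp and back it off

### The arm

A 7-joint arm with a two-finger parallel gripper is mounted at the origin on the work surface. World frame = base frame: x ahead of the robot, y to its left, z up, the work surface at z = 0. Lengths are in mm, angles in rad, forces in N, time in s.
With the tool pointing down it reaches from about 400 to 850 mm from the base axis. Payload 10.4 kg.
Tool frame: the origin (TCP) lies at the very end of the fingers, on their centre line; the grasp point (between the pads) lies 19 mm behind it; z points along the fingers, y is the direction in which the jaws open and shut (so a half turn about z gives the same grasp; the last joint's range is limited). The gripper opens to 87 mm and grips with 3 to 60 N. Pads are 19 mm wide; open, the fingers measure 117 mm over their backs; the gripper's body (75 mm by 190 mm) begins 51 mm behind the grasp point.
Start: joints at [1.141, 0.332, -0.065, 1.46, 0.022, 1.35, -0.088], TCP at [247.319, -574.008, 222.576] pointing down, gripper open.
Joint ranges: [-2.6, 2.6], [-0.5, 2.12], [-1.47, 1.34], [0.16, 2.42], [-1.27, 4.41], [0.06, 2.06], [-2.6, 2.6]. Speed limits (rad/s): [2.22, 2.22, 2.79, 2.79, 3.14, 3.14, 3.14].

### API

Orientations are given as a unit quaternion [x, y, z, w].
In Python, from cell import r gives the robot as it stands.
- The arm moves only by the tool step_arm, never from a script. Its argument "rows" is text: rows parted by semicolons, each of 5 numbers parted by spaces: the shift along the tool's x, y, z in cm, then the turn about the tool's z in degrees, then the finger opening in cm, from 0 to 8.7. A call has 1 to 12 rows; each row shifts and turns the commanded pose from where the row before left it, along the tool's axes as they then stand; what a row does not reach is not made up. A row lasts 1/10 s, in which the tool goes at most 50 mm and 8.59 degrees, less where a joint would pass 70% of its speed; a pose out of reach is approached as far as the arm can. A call with a gripper value outside its range is refused whole. The fingers move at their own pace and stop on an object; "grip_force" is the grip in N (left out, the last holds). Time passes only in rows, so rows that do not move let the fingers close. It gives the time, the measured TCP pose, the force and the opening at its end, in the units of the state.
- r.state(): the state, without advancing time (a new reading comes with each control period).
- r.read_camera(name): name is "scene" or "top" or "wrist"; returns the picture (384x512x3 uint8, red, green, blue); there is no depth.
- r.camera_info(name): a dict with "fx", "fy", "cx", "cy" (pixels), "rvec" (rotation vector, rad) and "tvec" (3), from world to camera coordinates, as OpenCV has them. Camera axes: x right, y down, z forward; pixel columns grow to the right and rows downward; lengths in mm; the calibration is good to about 2 mm. The wrist camera is an equidistant fisheye: a pixel r from the principal point sees the ray r / f radians off the axis. A picture is of the moment at which its call begins: read the wrist's pose just before it. camera_info takes no time and is no camera call; for the wrist camera it gives the pose at the moment of the call.
- r.finish_job(): hands the job in, once; it reports no verdict.
The state is a dict: "t": time; "joint_pos": joint angles; "joint_vel": joint speeds; "effort": joint torques, N m; "tool_pos": TCP position; "eef_rot": TCP orientation; "force": force on the tool from outside, world axes, zero at the start; "ft_torque": the same for the moment, N m; "finger_gap": finger opening in mm.
Only numpy, scipy, OpenCV 4.12 (cv2) and the standard library are available. Lean on these libraries where they do the work, as an engineer would, in place of code of your own. Each camera call takes 0.05 s, during which the arm holds its last target. There are 200 camera calls.

### The job

Pump the trigger of the bench clamp until its jaw has pushed the two plaster mould halves shut against the end stop and presses them firmly together, but squeeze gently at the end: damp plaster cracks if the jaw's spring pad is driven to its stop. Then pinch the clamp's upright release lever against the post beside it and slide the jaw all the way back, and let go, leaving the mould shut. Do not touch the mould or disturb the things around the clamp.

Things in the scene. Friction and masses are not known exactly. Their poses are not given: they have to be found in the camera images.
- clamp: Bench quick clamp on a fixed plywood board 240 x 480 x 18 mm. Origin: on the table below the trigger pivot, on the clamp's centre line; its +y is the clamping direction (the jaw pushes the mould to +y), z up. On the centre line: black handle, y -44 to -30; trigger pivot at y 0, z 121 mm; steel ratchet bar, top at z 56 mm, with the jaw plate in front and release post and lever at its rear.
- trigger_grip (a point): Centre of the round nub (16 mm thick, 26 wide along x) at the end of the black trigger blade, at z 224 mm at rest, nub top at z 232. The blade is 10 mm thick and leans 0.25 rad to +y at rest. Push the nub to -y, or squeeze blade and handle together (70 mm over both at z 198 mm), to advance the jaw. 12 to 17 N at the nub is firm; above 22 N the plaster is in danger.
- trigger (a joint): Trigger angle: 0 at rest, 0.45 rad fully squeezed (nub about 48 mm further to -y). A spring returns it; let it return to 0 to catch the next tooth. A full pump moves the jaw 7 to 17 mm; up to 7 mm slips back. Force at the nub: 2 N for the spring plus 0.43 of the force on the jaw and its friction: 4 to 9 N while the mould slides, rising by 1 N or so per mm once it is shut.
- handle_grip (a point): Centre of the fixed black handle at z 200 mm; the handle is 26 wide (x), 14 thick (y), top at z 232 mm.
- jaw (a joint): Travel of the jaw with its ratchet bar, release post and lever, in m: 0 fully back (home), grows to +y of the clamp, end of travel 0.060. It cannot be pushed back unless the release lever is pinched; then it slides with about 4 N.
- pad: Sprung black rubber pad on the front of the jaw plate, 56 wide, 50 high, 8 mm thick; origin at its centre, at y 75, z 54 mm of the clamp with the jaw at home and the spring relaxed. Spring 8 N per mm, stop after 6.3 mm (50 N).
- release_tab (a point): Upright steel release lever at the rear of the jaw's bar, 22 wide (x), 10 mm thick (y), top at z 175 mm. The point is its centre at z 155 mm; it rides with the jaw and moves as the lever tips.
- release_post (a point): Upright grey post fixed to the jaw's bar, 24 wide, 12 mm thick (y), top at z 178 mm, 43 mm to +y of the relaxed release lever. The point is its centre at z 155 mm. 54 mm over lever and post when relaxed, about 24 mm when pinched together.
- release (a joint): Release lever angle: 0 relaxed, 0.28 rad fully pinched towards the post (+y); the jaw is free above about 0.22 rad. Takes up to about 10 N at z 155 mm.
- end_stop: Wooden end stop fixed on the clamp's board, 110 wide, 70 mm high. Origin: bottom centre of the face that looks to the jaw (-y).
- mould_a: Loose plaster mould half nearest to the jaw, 90 x 50 (y) x 70 mm, about 0.4 kg, origin at the centre of its underside, standing on the board between the rails.
- mould_b: Loose plaster mould half nearest to the end stop, same size, origin at the centre of its underside. The two are shut when the origins are 50 mm apart.
- cup: Bystander: white cup 56 mm wide, 60 high, on the clamp's board.
- puck: Bystander: dark wooden disc 48 mm wide, 20 high, on the clamp's board.
- bowl: Bystander: terracotta bowl, 120 mm wide.
- brush: Bystander: brush lying on the table.
- glaze: Bystander: jar 70 mm wide, 100 high.
- spatula: Bystander: spatula lying on the table.
- mug: Bystander: blue mug 76 mm wide, 85 high.
Not all that is in view belongs to the job. Leave any purple or red look-alike of the mould_a alone.

How it is judged:
By the outcome, as a careful person would: the job done as asked, in the order asked, and still so for the second after the job is handed in, with the robot touching nothing.
It also fails if it takes over 61 s, if anything falls off the work surface, if the arm or the gripper's body presses on something with over 40 N, if the wrist force passes 120 N, or if a joint passes its speed limit or range.

## Working session

There is one attempt and no reset: what is moved stays moved. The work goes in short steps, Python scripts to look and compute and a tool call to move; the robot and the scene stay as the last step left them, time stands still between calls to the robot, and variables do not carry over. Pictures are saved under pics/ and viewed, about 8 in all and at most 12, crops included, and the job is handed in when it is done.

Besides the shell and the picture viewer there is one more tool, called as name(argument=value, ...) on one line, values as JSON. step_arm: Moves the arm, as the interface text tells. Its arguments: {"type":"object","properties":{"rows":{"type":"string"},"grip_force":{"type":"number"}},"required":["rows"]}

```bash
mkdir -p pics; ls; python3 - <<'E'
from cell import r
import cv2
s=r.state();print(s)
for n in("scene","top"):
    im=r.read_camera(n);cv2.imwrite(f"pics/{n}0.png",im[:,:,::-1]);print(n,r.camera_info(n))
print(r.camera_info("wrist"))
E
```

```text
pics
{'t': 0.0, 'joint_pos': array([ 1.14139619,  0.33284499, -0.06472644,  1.46094702,  0.0216345 ,
        1.34991697, -0.08849993]), 'joint_vel': array([ 0.00127206,  0.00081713, -0.00019566, -0.00048066,  0.00020642,
        0.00015084,  0.00028447]), 'effort': array([ 5.04411992e-05, -6.23273706e+01,  2.43777141e-02, -3.89896524e+01,
       -6.13790774e-02,  3.98849894e-02,  7.92637388e-05]), 'tool_pos': array([ 247.13647067, -573.63254015,  221.76809038]), 'eef_rot': array([ 9.79379749e-01,  2.02026740e-01, -1.88389402e-04, -6.84257385e-04]), 'force': array([-1.21719682,  0.21962591, -0.13597386]), 'ft_torque': array([-0.02101541,  0.03379938, -0.00917864]), 'finger_gap': 87.22014736046523}
scene {'fx': 346.6179078694171, 'fy': 346.6179078694171, 'cx': 256.8021399949292, 'cy': 190.6055942081046, 'rvec': array([ 1.34404334,  2.34769692, -0.78746895]), 'tvec': array([ 297.60428905, -247.84616858, 1398.64559245])}
top {'fx': 488.07791472928153, 'fy': 488.07791472928153, 'cx': 257.06473818837145, 'cy': 190.49340932382424, 'rvec': array([ 2.1171407 , -2.1052351 ,  0.22964018]), 'tvec': array([ -39.57390596,  515.37253478, 1828.3704408 ])}
{'fx': 297.3186396354542, 'fy': 297.3186396354542, 'cx': 258.49648560654873, 'cy': 194.37464993050412, 'rvec': array([-2.42462726,  1.59469719,  0.22525225]), 'tvec': array([-624.24494022,  -33.29363789,  390.16849531])}
```

View pics/scene0.png

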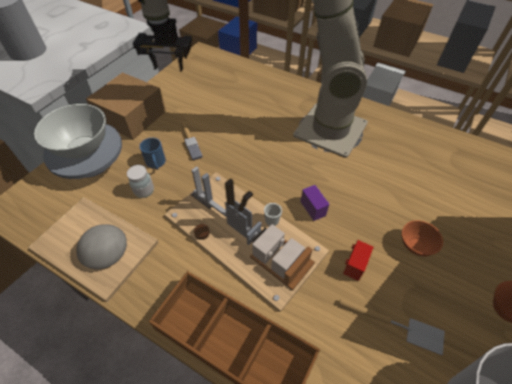

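View pics/top0.png

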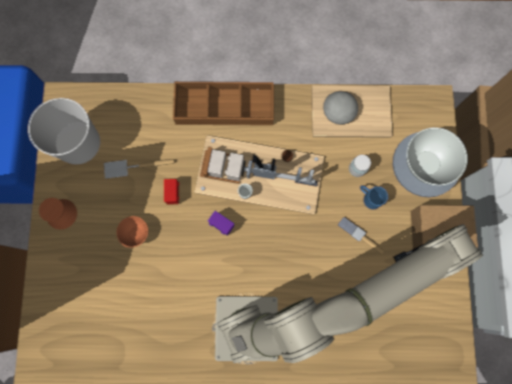

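The top view shows the board at about (262,173), with the real white mould halves at (217,163) and (234,166). The purple look-alike is at (221,222) and the red one at (171,190), and I leave both alone. The trigger and handle are near (262,163), and the release lever and post near (300-315,178).

```bash
cat > h.py <<'E'
import numpy as np, cv2
from cell import r
def cam(n):
    c=r.camera_info(n);R=cv2.Rodrigues(c["rvec"])[0];return c,R,np.array(c["tvec"])
def ray(n,u,v,C=None):
    c,R,t=C or cam(n);x=(u-c["cx"])/c["fx"];y=(v-c["cy"])/c["fy"]
    if n=="wrist":
        th=np.hypot(x,y);k=np.sin(th)/th if th>0 else 1;d=np.array([x*k,y*k,np.cos(th)])
    else: d=np.array([x,y,1.])
    return -R.T@t,R.T@d
def onz(n,u,v,z,C=None):
    o,d=ray(n,u,v,C);return o+d*(z-o[2])/d[2]
def proj(n,P,C=None):
    c,R,t=C or cam(n);p=R@np.array(P,float)+t
    if n=="wrist":
        q=np.hypot(p[0],p[1]);th=np.arctan2(q,p[2]);x,y=p[0]/q*th,p[1]/q*th
    else: x,y=p[0]/p[2],p[1]/p[2]
    return np.array([x*c["fx"]+c["cx"],y*c["fy"]+c["cy"]])
def tri(*nuv):
    A=np.zeros((3,3));b=np.zeros(3)
    for n,u,v in nuv:
        o,d=ray(n,u,v);d/=np.linalg.norm(d);M=np.eye(3)-np.outer(d,d);A+=M;b+=M@o
    return np.linalg.solve(A,b)
E
python3 - <<'E'
import cv2,numpy as np
a=cv2.imread("pics/top0.png")[130:218,188:332];b=cv2.imread("pics/scene0.png")[155:310,150:335]
a=cv2.resize(a,None,fx=5,fy=5,interpolation=2);cv2.imwrite("pics/c1.png",a)
cv2.imwrite("pics/c2.png",cv2.resize(b,None,fx=3.8,fy=3.8,interpolation=2))
E
```

```text
(no output)
```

View pics/c1.png

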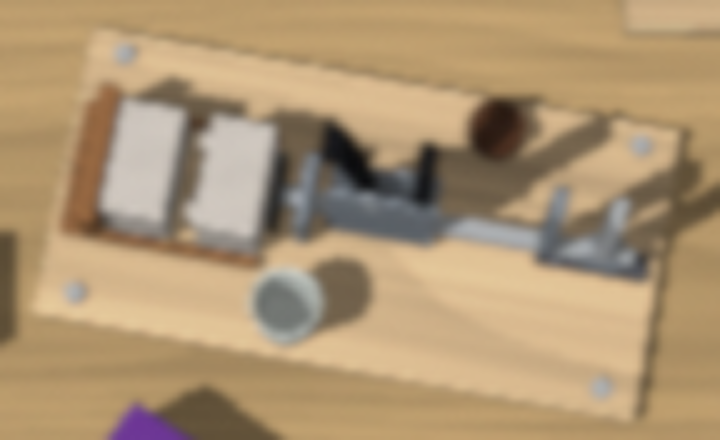

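View pics/c2.png

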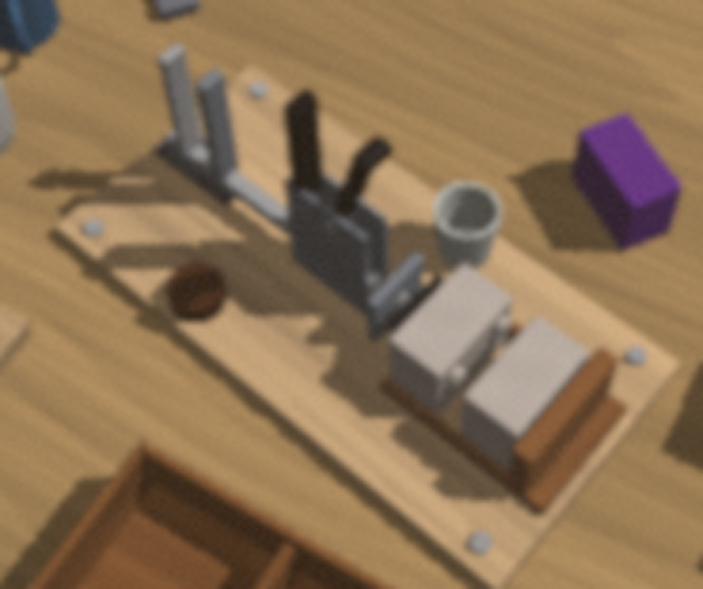

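The crops confirm the clamp layout. In c1 the nub is at (330,127), handle top (427,150), post top (560,192), lever top (620,203), and bolts at the four corners. In c2 the lever top is (173,52), post (212,78), handle (303,97), nub (376,148).

```bash
python3 - <<'E'
from h import *
np.set_printoptions(precision=1,suppress=True)
T=lambda x,y:(188+x/5,130+y/5); S=lambda x,y:(150+x/3.8,155+y/3.8)
B=[onz("top",*T(*p),20) for p in [(125,53),(642,145),(75,292),(600,387)]]
for b in B:print("bolt",b)
c=np.mean(B,0);d=(B[0]+B[2]-B[1]-B[3])/2;yaw=np.arctan2(d[1],d[0]);print("centre",c,"dir +y",np.degrees(yaw),np.linalg.norm(d))
pts=dict(nub=((330,127),(376,148),230),handle=((427,150),(303,97),232),post=((560,192),(212,78),178),lever=((620,203),(173,52),175))
for k,(t,s,z) in pts.items():
    print(k,onz("top",*T(*t),z),onz("scene",*S(*s),z),tri(("top",*T(*t)),("scene",*S(*s))))
for k,p,z in[("cup",(288,300),78),("puck",(498,128),38),("mouldA",(240,178),88),("mouldB",(150,165),88)]: print(k,onz("top",*T(*p),z))
E
```

```text
bolt [727.2 141.4  20. ]
bolt [ 653.2 -272.9   20. ]
bolt [530.3 175.9  20. ]
bolt [ 456.8 -236.1   20. ]
centre [591.9 -47.9  20. ] dir +y 79.88076140285324 419.6446105342247
nub [605.1 -24.5 230. ] [592.  -24.1 230. ] [600.4 -22.  242. ]
handle [588.1 -93.2 232. ] [580.9 -91.4 232. ] [585.4 -90.9 237.7]
post [ 572.3 -192.   178. ] [ 565.7 -188.5  178. ] [ 569.5 -188.9  182.4]
lever [ 565.  -235.9  175. ] [ 557.7 -232.1  175. ] [ 561.9 -232.4  179.9]
cup [512.3   7.1  78. ]
puck [ 661.3 -156.8   38. ]
mouldA [605.5  44.7  88. ]
mouldB [615.4 113.8  88. ]
```

step_arm(rows="0 0 -1 8.35 0; 0 0 -1 8.35 0; 0 0 -1 8.35 0; 0 0 -1 8.35 0; 1.4 -3.5 0 0 0; 1.4 -3.5 0 0 0; 1.4 -3.5 0 0 0; 1.4 -3.5 0 0 0; 1.4 -3.5 0 0 0; 1.4 -3.5 0 0 0; 1.4 -3.5 0 0 0; 1.4 -3.5 0 0 0", grip_force=20)

```text
t: 1.3
tool_pos: [407.1, -316.4, 262.3]
eef_rot: [0.996, -0.088, -0.0, -0.0]
force: [0.1, 0.1, 0.7]
finger_gap: 2.5
```

step_arm(rows="1.4 -3.5 0 0 0; 1.4 -3.5 0 0 0; 1.4 -3.5 0 0 0; 1.4 -3.5 0 0 0; 1.4 -3.5 0 0 0; 1.4 -3.5 0 0 0; 0 0 0 0 0; 0 0 0 0 0")

```text
t: 2.1
tool_pos: [526.1, -125.4, 262.1]
eef_rot: [0.996, -0.087, -0.0, -0.0]
force: [0.8, -0.9, 0.1]
finger_gap: 0.4
```

step_arm(rows="1.3 -3.6 0 0 0; 1.3 -3.6 0 0 0; 1.3 -3.6 0 0 0; 1.3 -3.6 0 0 0; 0 0 0 0 0; 0 0 0 0 0")

```text
t: 2.7
tool_pos: [602.4, 5.8, 262.0]
eef_rot: [0.996, -0.088, -0.0, 0.0]
force: [-0.1, -1.4, -0.3]
finger_gap: 0.4
```

```bash
python3 - <<'E'
from h import *
C=cam("wrist");im=r.read_camera("wrist");cv2.imwrite("pics/w1.png",cv2.resize(im[:,:,::-1],None,fx=1.5,fy=1.5))
s=r.state();print(s["tool_pos"],s["force"],s["joint_pos"])
u=np.array([.1757,.984]);x=np.array([.984,-.1757]);o=np.array([592,-54])
for n,y,z in[("nub",27,232),("handle",-37,232),("tcp",None,0)]:
    P=[*(o+u*y),z] if y is not None else s["tool_pos"]; print(n,P,proj("wrist",P,C)*1.5)
im=r.read_camera("scene");cv2.imwrite("pics/s1.png",cv2.resize(im[155:310,150:335,::-1],None,fx=3.8,fy=3.8,interpolation=2))
E
```

```text
[602.30618736   4.69734311 262.19278449] [ 1.41415136 -0.49515449 -0.94587173] [ 0.29478437  0.30283829 -0.47652581  1.44281426  0.13960118  1.430236
 -1.9318377 ]
nub [np.float64(596.7439), np.float64(-27.432000000000002), 232] [460.35229043 333.51656405]
handle [np.float64(585.4991), np.float64(-90.408), 232] [585.88954747 331.10320307]
tcp [602.30618736   4.69734311 262.19278449] [390.5286969  361.94861969]
```

View pics/w1.png

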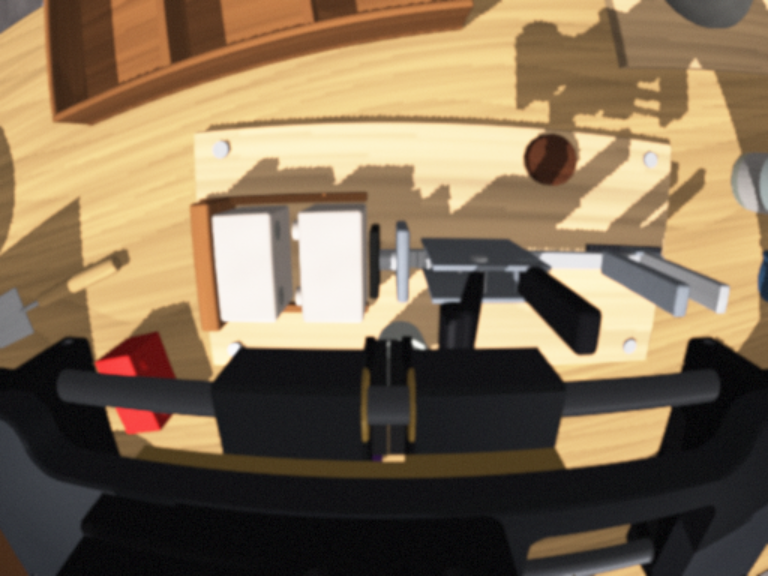

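The wrist view shows the nub at (458,330) and the handle top at (582,335). My model predicted (460,333) and (586,331), so the geometry agrees. The moulds are open, with gaps at (293,260) and in front of the pad at (376,260). Next I go down in front of the nub.

step_arm(rows="0 0 1.8 0 0; 0 0 1.8 0 0; 0 0 1.8 0 0; 0 0 0 0 0; 0 0 0 0 0")

```text
t: 3.3
tool_pos: [602.5, 5.3, 209.1]
eef_rot: [0.996, -0.089, 0.0, 0.0]
force: [-0.4, -0.7, -0.5]
finger_gap: -0.0
```

step_arm(rows="0 0.8 0 0 0; 0 0.4 0 0 0; 0 0.4 0 0 0; 0 0 0 0 0")

```text
t: 3.7
tool_pos: [600.1, -9.5, 209.2]
eef_rot: [0.996, -0.088, 0.001, -0.0]
force: [1.1, 1.3, 0.1]
finger_gap: 0.3
```

step_arm(rows="0 1 0 0 0; 0 1 0 0 0; 0 0 0 0 0")

```text
t: 4.0
tool_pos: [597.1, -27.8, 210.0]
eef_rot: [0.996, -0.088, 0.001, -0.001]
force: [1.2, 5.6, 4.4]
finger_gap: -0.0
```

step_arm(rows="0 0.8 0 0 0; 0 0.8 0 0 0; 0 0 0 0 0")

```text
t: 4.3
tool_pos: [594.4, -43.6, 210.0]
eef_rot: [0.996, -0.088, 0.001, -0.001]
force: [1.3, 4.4, 6.0]
finger_gap: 0.7
```

step_arm(rows="0 0.7 0 0 0; 0 0.4 0 0 0; 0 0 0 0 0")

```text
t: 4.6
tool_pos: [592.2, -54.8, 209.4]
eef_rot: [0.996, -0.088, 0.001, -0.0]
force: [1.7, 4.1, 4.5]
finger_gap: 0.6
```

```bash
python3 - <<'E'
from h import *
C=cam("wrist");im=r.read_camera("wrist");cv2.imwrite("pics/w2.png",cv2.resize(im[50:260,100:512,::-1],None,fx=1.9,fy=1.9))
s=r.state();print(s["tool_pos"],s["force"])
E
```

```text
[592.13891631 -54.56434638 209.29015458] [1.97725791 4.28362012 4.58549054]
```

View pics/w2.png

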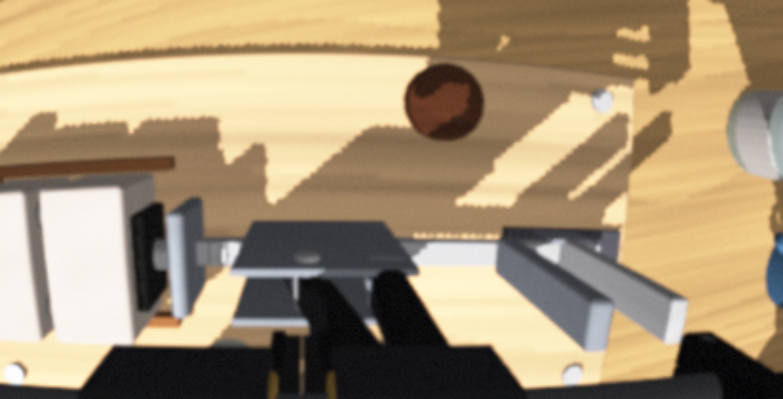

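The finger squeezes the trigger cleanly, and the jaw has advanced until the pad touches mould A. Now I repeat the pump.

step_arm(rows="0 -1.7 0 0 0; 0 -1.7 0 0 0; 0 -1.6 0 0 0; 0 0 0 0 0; 0 0 0 0 0; 0 1 0 0 0; 0 1 0 0 0; 0 1 0 0 0; 0 0 0 0 0")

```text
t: 5.55
tool_pos: [595.7, -37.1, 210.1]
eef_rot: [0.996, -0.089, 0.001, -0.0]
force: [2.9, 4.6, 5.4]
finger_gap: 0.5
```

step_arm(rows="0 0.8 0 0 0; 0 0.7 0 0 0; 0 0.5 0 0 0; 0 0 0 0 0")

```text
t: 5.95
tool_pos: [592.6, -54.1, 210.3]
eef_rot: [0.996, -0.088, 0.002, -0.002]
force: [2.3, 10.5, 7.7]
finger_gap: 0.8
```

```bash
cat > look.py <<'E'
from h import *
import sys
s=r.state();C=cam("wrist");im=r.read_camera("wrist");cv2.imwrite(f"pics/{sys.argv[1]}.png",cv2.resize(im[60:260,30:512,::-1],None,fx=1.65,fy=1.65))
print(s["tool_pos"],s["force"],r.state()["force"])
E
python3 look.py w3
```

```text
[592.63001582 -54.09864297 210.29370669] [ 2.25552084 10.48303009  7.74417735] [ 2.98495065 10.04844507  7.38424868]
```

View pics/w3.png

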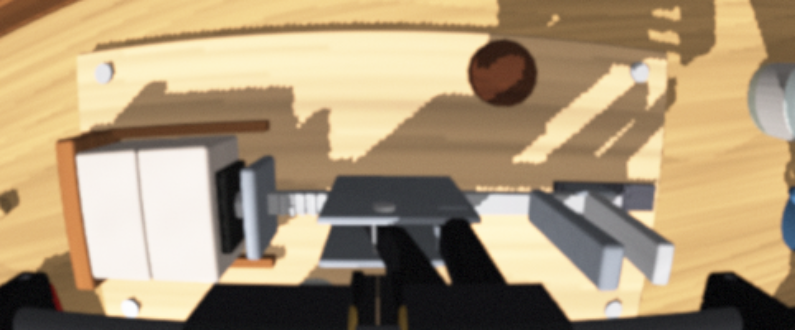

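Both halves are now shut, with the seam at (145,210), and they stand against the end stop or very close to it. I start another pump, with finer steps toward the end.

step_arm(rows="0 -1.7 0 0 0; 0 -1.7 0 0 0; 0 -1.6 0 0 0; 0 0 0 0 0; 0 0 0 0 0; 0 1 0 0 0; 0 1 0 0 0; 0 0 0 0 0")

```text
t: 6.8
tool_pos: [597.0, -26.7, 209.5]
eef_rot: [0.996, -0.089, 0.001, -0.001]
force: [2.2, 7.0, 3.2]
finger_gap: 0.6
```

step_arm(rows="0 0.5 0 0 0; 0 0 0 0 0")

```text
t: 7.0
tool_pos: [596.5, -29.3, 210.0]
eef_rot: [0.996, -0.087, 0.001, -0.002]
force: [0.9, 12.2, 6.7]
finger_gap: 0.5
```

step_arm(rows="0 0.2 0 0 0; 0 0 0 0 0")

```text
t: 7.2
tool_pos: [596.4, -30.2, 210.2]
eef_rot: [0.996, -0.087, 0.001, -0.002]
force: [1.6, 14.2, 7.4]
finger_gap: 0.3
```

step_arm(rows="0 0.1 0 0 0; 0 0 0 0 0; 0 0 0 0 0; 0 0 0 0 0")

```text
t: 7.6
tool_pos: [596.3, -30.7, 210.3]
eef_rot: [0.996, -0.087, 0.002, -0.002]
force: [0.4, 14.6, 8.0]
finger_gap: 0.1
```

```bash
python3 look.py w4
```

```text
[596.29466429 -30.66347961 210.26649864] [ 0.43159874 14.56781162  7.98077655] [ 0.41450195 14.5173964   7.5813608 ]
```

View pics/w4.png

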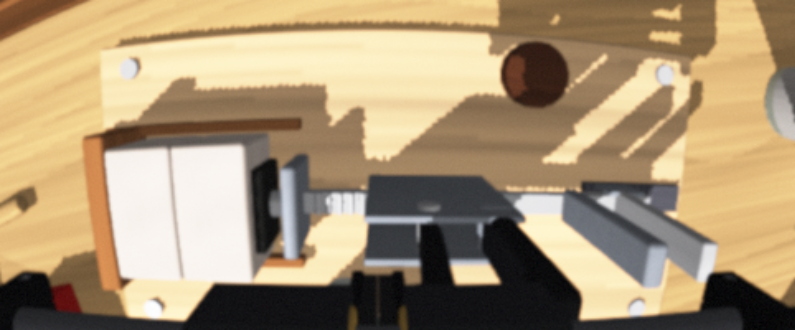

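The mould looks shut against the stop, with its edge at (104,210) and the seam at (175,210) closed. Force is rising steeply, so I make one more gentle nudge to the middle of the firm band.

step_arm(rows="0 0.15 0 0 0; 0 0 0 0 0; 0 0 0 0 0; 0 0 0 0 0")

```text
t: 8.05
tool_pos: [596.1, -31.8, 210.5]
eef_rot: [0.996, -0.086, 0.002, -0.003]
force: [0.7, 15.8, 9.9]
finger_gap: 0.6
```

step_arm(rows="0 -1.5 0 0 0; 0 -1.5 0 0 0; 0 -1 0 0 0; 0 0 -2 0 0; 0 0 -2 0 0; 0 0 -2 0 0; 0 3 0 0 0; 0 3 0 0 0; 0 3 0 0 0; 0 3 0 0 8.7; 0 3 0 0 8.7; 0 0 0 0 8.7")

```text
t: 9.25
tool_pos: [574.5, -149.8, 268.1]
eef_rot: [0.996, -0.092, -0.001, 0.002]
force: [-0.5, -0.2, 0.7]
finger_gap: 17.1
```

```bash
python3 look.py w5; python3 - <<'E'
from h import *
im=r.read_camera("scene");cv2.imwrite("pics/s2.png",cv2.resize(im[155:310,150:335,::-1],None,fx=3.8,fy=3.8,interpolation=2))
cv2.imwrite("pics/t2.png",r.read_camera("top")[:,:,::-1])
E
```

```text
[ 574.48381658 -149.78668979  268.14861463] [-0.45934017 -0.1711284   0.67133515] [0.11598098 1.19681928 0.18956242]
```

View pics/w5.png

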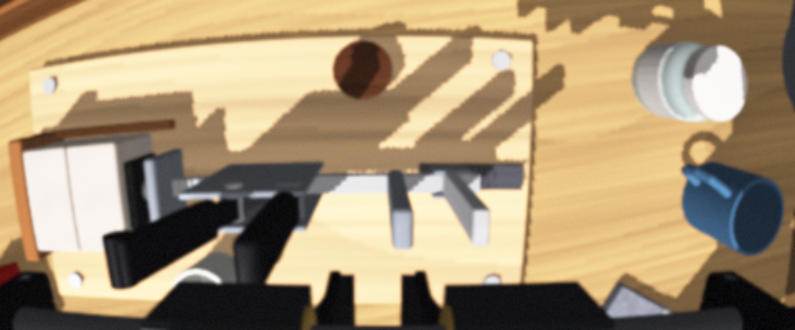

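```bash
python3 - <<'E'
from h import *
C=cam("wrist");s=r.state();o=np.array([592,-54]);
U=np.array([.1757,.984]);X=np.array([.984,-.1757])
f=lambda P:(P[:2]-o)
for n,x,y,z in[("post",401,228,178),("postL",391,228,178),("postR",412,228,178),("lever",480,227,175),("levL",473,227,175),("levR",489,227,175),("handle",256,255,232),("nub",130,258,229)]:
    P=onz("wrist",30+x/1.65,60+y/1.65,z,C);print(n,P.round(1),"clamp x,y",(f(P)@X).round(1),(f(P)@U).round(1))
q=s["tool_pos"];print("tcp",f(q)@X,f(q)@U,q,s["finger_gap"])
from scipy.spatial.transform import Rotation as R
print(R.from_quat(s["eef_rot"]).as_matrix().round(3))
E
```

```text
post [ 573.3 -155.9  178. ] clamp x,y -0.5 -103.5
postL [ 574.3 -150.6  178. ] clamp x,y -0.5 -98.1
postR [ 572.3 -161.7  178. ] clamp x,y -0.5 -109.4
lever [ 565.3 -198.9  175. ] clamp x,y -0.8 -147.3
levL [ 566. -195.  175.] clamp x,y -0.8 -143.3
levR [ 564.4 -203.9  175. ] clamp x,y -0.8 -152.4
handle [588.6 -91.8 232. ] clamp x,y 3.3 -37.8
nub [596.3 -27.1 229. ] clamp x,y -0.5 27.3
tcp -0.21733851212165867 -90.68864593316835 [ 575.83802617 -143.27742595  268.43049308] 28.586198285312545
[[ 0.984 -0.175 -0.   ]
 [-0.175 -0.984  0.   ]
 [-0.     0.    -1.   ]]
```

The post (401,228) and lever (480,227) stand upright, about 43 mm apart. Because the 190 mm gripper body would hit the handle (z 232) at low heights, the pinch has to be made at tip z of about 165. I'll settle above it and look once more.

step_arm(rows="0 1.1 0.6 0 8.7; 0 1.1 2 0 8.7; 0 1.1 2.2 0 8.7; 0 0 0 0 8.7; 0 0 0 0 8.7; 0 0 0 0 8.7; 0 0 0 0 8.7; 0 0 0 0 8.7")

```text
t: 10.2
tool_pos: [570.5, -175.5, 221.4]
eef_rot: [0.996, -0.088, 0.001, 0.0]
force: [1.0, -0.1, 0.4]
finger_gap: 85.1
```

```bash
python3 look.py w6; python3 - <<'E'
from h import *
C=cam("wrist");s=r.state();print(s["tool_pos"],s["finger_gap"],((s["tool_pos"][:2]-[592,-54])@[.1757,.984]))
for n,y,z in[("post",-103.5,178),("lever",-147.3,175),("post2",-110,178),("lever2",-153.5,175),("handle",-37,232)]:
    P=[*(np.array([592,-54])+np.array([.1757,.984])*y),z];print(n,(proj("wrist",P,C)-[30,60])*1.65)
E
```

```text
[ 570.52822283 -175.47014875  221.38664223] [ 1.01351784 -0.05201302  0.35339818] [-1.11236071  0.71620489  0.14514736]
[ 570.41165875 -175.5774889   221.19329825] 86.25331363351359 -123.42532063644758
post [332.04191181 258.20804788]
lever [429.66232659 256.00919775]
post2 [346.59288821 258.2826875 ]
lever2 [443.24240554 255.95001788]
handle [142.80509693 305.44438231]
```

View pics/w6.png

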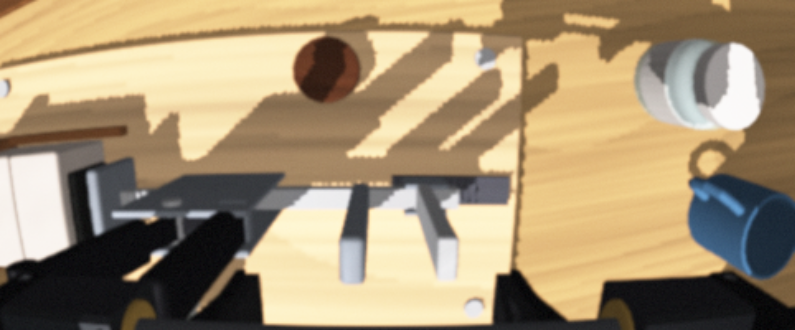

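The post top is at (353,262) and the lever top at (447,257), which puts them at clamp y of about -113 and -155. That matches the second estimate, so the jaw is out by about 24 mm.

step_arm(rows="0 0.5 0 0 8.7; 0 0.5 1.5 0 8.7; 0 0 1.5 0 8.7; 0 0 1.5 0 8.7; 0 0 1.1 0 8.7; 0 0 0 0 8.7; 0 0 0 0 8.7", grip_force=20)

```text
t: 10.95
tool_pos: [568.3, -185.5, 164.4]
eef_rot: [0.996, -0.088, -0.0, -0.0]
force: [0.5, 0.2, -0.1]
finger_gap: 87.2
```

No contact on the way down. Next I shift toward the pinched centre and close.

step_arm(rows="0 -0.7 0 0 8.7; 0 -0.7 0 0 8.0; 0 0 0 0 6; 0 0 0 0 5; 0 0 0 0 4; 0 0 0 0 3; 0 0 0 0 2; 0 0 0 0 1.5; 0 0 0 0 1.5", grip_force=20)

```text
t: 11.85
tool_pos: [570.6, -172.0, 164.4]
eef_rot: [0.996, -0.088, -0.0, -0.0]
force: [-0.9, -0.7, 0.1]
finger_gap: 32.0
```

step_arm(rows="0 0 0 0 1; 0 0 0 0 1; 0 0 0 0 1; 0 0 0 0 1")

```text
t: 12.25
tool_pos: [570.8, -171.0, 164.3]
eef_rot: [0.996, -0.087, -0.0, -0.0]
force: [0.5, 3.7, -2.0]
finger_gap: 15.6
```

```bash
python3 - <<'E'
from h import *
s=r.state();im=r.read_camera("wrist");a=cv2.resize(im[90:290,150:400,::-1],None,fx=2.4,fy=2.4,interpolation=2)
b=r.read_camera("scene")[180:260,180:270,::-1];b=cv2.resize(b,None,fx=2.2,fy=2.2)
c=np.zeros((480,800,3),np.uint8);c[:480,:600]=a;c[:b.shape[0],600:600+b.shape[1]]=b[:, :200];cv2.imwrite("pics/w7.png",c);print(s["finger_gap"],s["force"])
E
```

```text
15.631078779436807 [ 0.5298429   3.70042715 -2.04651407]
```

View pics/w7.png

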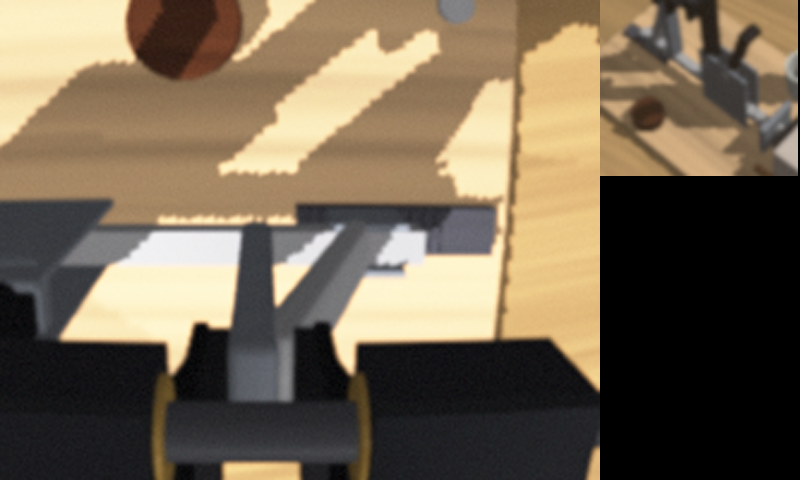

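The picture shows the lever tipped against the post between the fingers, at (250-310,350). Now I slide the jaw back.

step_arm(rows="0 0.4 0 0 1; 0 0.6 0 0 1; 0 0.6 0 0 1; 0 0.4 0 0 1; 0 0 0 0 1; 0 0 0 0 1")

```text
t: 12.95
tool_pos: [567.0, -192.2, 164.4]
eef_rot: [0.996, -0.088, -0.0, 0.0]
force: [0.8, 2.1, -2.7]
finger_gap: 15.6
```

step_arm(rows="0 0.3 0 0 1; 0 0 0 0 1; 0 0 0 0 1")

```text
t: 13.25
tool_pos: [566.8, -193.7, 164.4]
eef_rot: [0.996, -0.087, -0.0, -0.001]
force: [0.0, 5.1, -3.5]
finger_gap: 15.6
```

step_arm(rows="0 0.3 0 0 1; 0 0 0 0 1; 0 0 0 0 1")

```text
t: 13.55
tool_pos: [566.7, -194.0, 164.3]
eef_rot: [0.996, -0.086, -0.0, -0.002]
force: [0.6, 13.0, -1.6]
finger_gap: 16.6
```

step_arm(rows="0 0.3 0 0 1; 0 0 0 0 1; 0 0 0 0 1")

```text
t: 13.85
tool_pos: [566.7, -194.4, 164.3]
eef_rot: [0.996, -0.085, -0.0, -0.003]
force: [0.8, 19.1, -2.5]
finger_gap: 16.5
```

The stop is firm at 19 N with no further motion, so the jaw is home. I open while drifting to -y so the post stays held back until the lever has relaxed.

step_arm(rows="0 0.3 0 0 2.5; 0 0.4 0 0 3.5; 0 0.4 0 0 4.5; 0 0.3 0 0 5.5; 0 0 0 0 6.5; 0 0 0 0 7.5; 0 0 0 0 8.7; 0 0 0 0 8.7; 0 0 0 0 8.7; 0 0 0 0 8.7")

```text
t: 14.85
tool_pos: [563.2, -214.8, 164.8]
eef_rot: [0.996, -0.088, 0.0, 0.0]
force: [0.4, 0.8, 0.0]
finger_gap: 84.8
```

step_arm(rows="0 0 -1 0 8.7; 0 0 -2 0 8.7; 0 0 -3 0 8.7; 0 0 -4 0 8.7; 0 0 0 0 8.7; 0 0 0 0 8.7; 0 0 0 0 8.7")

```text
t: 15.55
tool_pos: [562.9, -214.3, 264.0]
eef_rot: [0.996, -0.088, -0.0, -0.0]
force: [-0.2, 0.1, -0.0]
finger_gap: 86.8
```

```bash
python3 - <<'E'
from h import *
s=r.state();C=cam("wrist");im=r.read_camera("wrist");a=cv2.resize(im[40:280,0:512,::-1],(600,281))
for n,y,z in[("post",-137,178),("lever",-180,175)]:
    P=[*(np.array([592,-54])+np.array([.1757,.984])*y),z];print(n,(proj("wrist",P,C)-[0,40])*600/512)
t=r.read_camera("top")[130:218,188:332,::-1];b=r.read_camera("scene")[155:310,150:335,::-1]
t=cv2.resize(t,(460,281),interpolation=2);b=cv2.resize(b,(335,281),interpolation=2)
c=np.zeros((562,800,3),np.uint8);c[:281,:600]=a;c[281:,:460]=t;c[281:,460:795]=b;cv2.imwrite("pics/f.png",c);print(s["t"],s["tool_pos"],s["force"])
E
```

```text
post [268.06923707 185.98202586]
lever [325.65015024 184.87957938]
15.55 [ 562.85935478 -214.26501973  263.97484798] [-0.18317766  0.08547052 -0.01496126]
```

View pics/f.png

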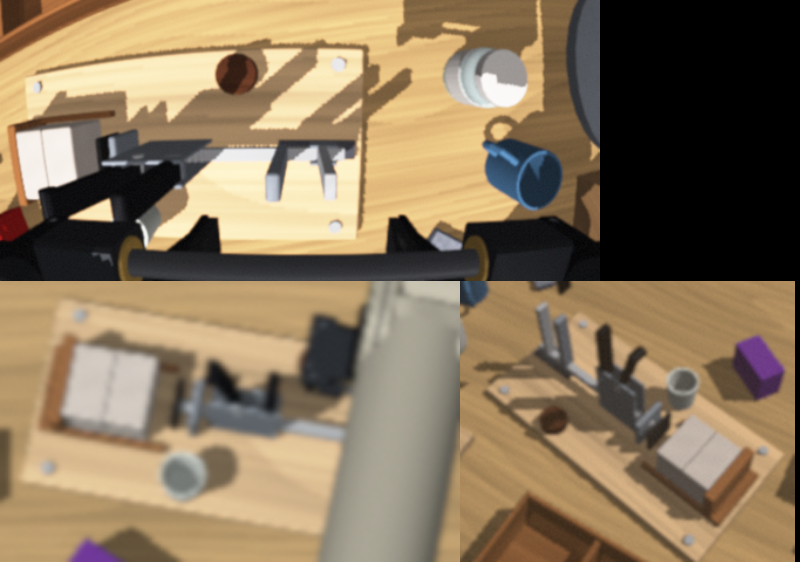

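The final view shows the mould shut against the stop, the jaw plate clear of it, the lever relaxed, and the bystanders where they were. I run one numeric check that the jaw is home by comparing the lever and post patch in the scene camera before and after, then hand in.

```bash
python3 - <<'E'
from h import *
a=cv2.imread("pics/scene0.png");b=r.read_camera("scene")[:,:,::-1].copy()
for n,(u,v,w,h) in dict(lever_post=(188,163,26,30),jaw=(246,222,18,22),cup=(262,200,22,26),puck=(192,222,22,20)).items():
    m=cv2.matchTemplate(b[v-8:v+h+8,u-8:u+w+8],a[v:v+h,u:u+w],cv2.TM_CCOEFF_NORMED);_,s,_,l=cv2.minMaxLoc(m);print(n,round(s,3),l[0]-8,l[1]-8)
E
```

```text
lever_post 0.998 0 0
jaw 0.618 5 2
cup 0.984 0 0
puck 0.999 0 0
```

```bash
python3 -c "
from cell import r
print(r.finish_job())"
```

```text
the job is handed in; nothing more can be done
None
```

I handed the job in at about 16 s of the 61 s allowed. The mould is shut against the end stop, the jaw is fully back and the gripper is clear.

**What I did:**
- I pumped the trigger three times with the closed fingers. On the last pump I pressed in small steps to 15.8 N along y, about 14 N at the nub after allowing for friction.
- I then pinched the release lever against the post at tip height 164 mm, so the gripper body cleared the handle.
- I slid the jaw back about 23 mm until it stopped moving (19 N reading), then opened and rose clear.

**Last checks:**
- **Jaw home:** the scene-camera patch of lever and post matches the starting picture exactly (0.998, zero shift).
- **Cup and puck:** neither moved (0.984 and 0.999, zero shift).
- **Mould:** the seam is closed and it sits against the stop, judged by eye in the final pictures, not measured.
- **Touching:** the tool force read about zero after I let go.

**Disagreements:**
- The jaw-plate patch did not match the starting picture (0.618). It also takes in mould A, which had moved, so I relied on the lever and post match.
- The wrist-camera estimate put the post about 4 mm off its home position, against the exact scene-camera match.
- I measured the post twice before pinching. The first estimate was about 9 mm off because the arm was still settling, so I used the second.

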